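Unlock the flat-bed scanner and hold a tube rack in its corner for the scan

ROBOT

A 6-joint arm with a two-finger parallel gripper is mounted at the origin on a cart in front of the work surface, level with it; the furniture and walls round the work are solid. World frame = base frame: x ahead of the robot, y to its left, z up, the work surface at z = 0. Lengths are in m, angles in rad, forces in N, time in s.
With the tool pointing down it reaches from about 0.35 to 0.775 m from the base axis. Payload 7.3 kg.
Tool frame: the origin (TCP) lies midway between the tips of the shut fingers; the grasp point (between the pads) lies 19 mm behind it; z points along the fingers, y is the direction in which the jaws open and shut (so a half turn about z gives the same grasp; the last joint's range is limited). The gripper opens to 92 mm and grips with 3 to 60 N. Pads are 19 mm wide; open, the fingers measure 130 mm over their backs; the gripper's body (75 mm by 190 mm) begins 47 mm behind the grasp point.
Start: joints at [-1.308, 0.342, 1.524, -0, 1.275, -0.146], TCP at [0.209, -0.482, 0.227] pointing down, gripper open.
Joint ranges: [-2.53, 2.53], [-0.77, 2.02], [0.04, 2.7], [-1, 4.14], [0.28, 2.66], [-3.11, 3.11]. Speed limits (rad/s): [2.57, 2.57, 3.14, 3.14, 3.14, 3.14].

INTERFACE

Orientations are given as [roll, pitch, yaw] about the fixed x, y, z axes, in that order (R = Rz(yaw) Ry(pitch) Rx(roll)).
In Python, from cell import status, eyes, job gives the robot as it stands.
- The arm moves only by the tool jog_arm, never from a script. Its argument "series" is a list of rows, each a list of 3 entries, a list of its own where there are three numbers: the gripper command: -1 is shut, 1 is fully open, values between are in proportion, then the shift along the tool's x, y, z in m, then the turn, a rotation vector about the tool's x, y, z in rad. In form: [[grip, [x, y, z], [ax, ay, az]], ...]. A call has 1 to 12 rows; each row is the pose to reach, as a shift and turn from the pose commanded when the call began, along the tool's axes at that moment; what a row does not reach only later rows make up. A row lasts 1/12 s, in which the tool goes at most 41.7 mm and 7.16 degrees, less where a joint would pass 70% of its speed; a pose out of reach is approached as far as the arm can. A call with a gripper value outside its range is refused whole. The fingers move at their own pace and stop on an object; "squeeze" is the grip in N (left out, the last holds). Time passes only in rows, so rows that repeat a pose let the fingers close. It gives the time, the measured TCP pose, the force and the opening at its end, in the units of the state.
- status.observe(): the state, without advancing time (a new reading comes with each control period).
- eyes.read_camera(name): name is "scene" or "side" or "wrist"; returns a dict with "img" (480x640x3 uint8, red, green, blue), "range_z" (480x640 float32, m along the optical axis (not along the pixel's ray), 0 where there is no reading), "camera_matrix" (3x3 intrinsics, pixels), "k1" (the pictures are not rectified: a ray, as slopes to the right and down, at radius r is drawn at 1 + k1 r^2 times it, then the intrinsics apply), "T" (4x4, takes a point from camera to world coordinates); the wrist camera has in their place "tool_from_camera" (4x4, takes a point from camera to tool coordinates, whose origin is the TCP and whose axes are the flange's). Camera axes: x right, y down, z forward; pixel columns grow to the right and rows downward; lengths in m; the calibration is good to about 2 mm. A picture is of the moment at which its call begins: read the wrist's pose just before it.
- job.hand_in(): hands the job in, once; it reports no verdict.
The state is a dict: "time": time; "qpos": joint angles; "qvel": joint speeds; "joint_efforts": joint torques, N m; "tool_pos": TCP position; "tool_rot": TCP orientation; "contact_force": force on the tool from outside, world axes, zero at the start; "torque": the same for the moment, N m; "opening": finger opening in m.
Only numpy, scipy, OpenCV 4.12 (cv2) and the standard library are available. Lean on these libraries where they do the work, as an engineer would, in place of code of your own. Each camera call takes 0.05 s, during which the arm holds its last target.

TASK

Get the flat-bed label scanner ready and register the rack on it: slide the transport lock on its front edge all the way to the open-padlock end (to the left), then put the taller, narrower of the two tube racks on the glass and press it into the corner so that a long side bears on the long back fence and a short end on the short side fence. Finish while still gripping the rack and pressing it against both fences, standing flat on the glass, for the scan; do not let go, and leave everything else on the bench where it is.

Things in the scene. Friction and masses are not known exactly. Their poses are not given: they have to be found in the camera images.
- scanner: Flat-bed scanner, a low pale grey box, 220 (its x) x 260 (its y) x 48 mm high, fixed to the bench; it may be turned a little. Origin: centre of its underside. Its -x side is the front edge nearest the robot, +x the back, +y left, z up. A flush glass window (top at z = 48 mm, like the housing round it) spans x -40..80, y -85..100 mm. Two fences stand on the top along its back and right edges and form an inside corner at the back right.
- fence_back: Long fence: a dark metal strip 8 mm thick, 170 mm long along the scanner's y, 12 mm high, fixed on the scanner at its back. Origin: centre of its underside, on the scanner's top. The rack's long side goes against its face towards the robot (-x), which lies 4 mm from the origin.
- fence_side: Short fence: a dark metal strip 8 mm thick, 80 mm long along the scanner's x, 12 mm high, fixed on the scanner at the right. Origin: centre of its underside. The rack's short end goes against its left (+y) face, which lies 4 mm from the origin.
- scan_corner (a point): The inside corner at glass height, where the working faces of the two fences meet; axes as the scanner's. The rack belongs in its -x, +y quarter: once home, the rack's centre lies 25 mm from the corner in -x and 39 mm in +y. At scanner x = 80, y = -85, z = 48 mm.
- transport_lock (a joint): Slide of the transport lock, in m: 0 = locked (right end, closed padlock), 0.036 = fully open, at its end stop (left end, open padlock). Moves along the scanner's +y; about 2 N of friction, no spring, it stays where it is left. It starts at or near the locked end.
- lock_grip (a point): Centre of the lock's ribbed black thumb grip, which moves with the slide: 14 mm across (scanner's x), 26 mm long (scanner's y), 18 mm high, its top 9 mm above this point and its foot on the scanner's top, 9 mm below it. In a free strip of the front bezel, more than 40 mm from the fences. Axes as the scanner's.
- tube_rack: The rack to scan: the taller, narrower one, loose, about 0.12 kg, 50 (its x) x 78 (its y) mm, 71 mm high over the caps. Solid deck from 38 to 54 mm height on a 10 mm thick base, both 50 x 78 mm. Origin: centre of its underside, z up. Grip it across the 50 mm at the deck. Either way round is right. It drags on glass and metal (friction near 1): pushed down hard, it sticks short of the fences.
- low_rack: The other tube rack, lower and wider, 60 x 94 mm, 48 mm high; leave it alone. Origin: centre of its underside.
- beaker: Small glass beaker, 53 mm wide, 66 mm high, behind the scanner; leave it alone. Origin: centre of its underside.
- stock_bottle: Small reagent bottle, 44 mm wide, 100 mm high, to the right of the scanner; leave it alone. Origin: centre of its underside.
- marker: Marker pen, 138 mm long (its y), 16 mm thick, lying near the bench's front edge; leave it alone. Origin: centre of its underside.
- tape: Roll of label tape, 88 mm wide, 24 mm high, lying flat behind the scanner, to the left; leave it alone. Origin: centre of its underside.
There are look-alikes about, which are no part of the job. Leave any turquoise look-alike of the tube_rack alone.

How it is judged:
On the way, in this order (a step that is already met when the one before it is completed fails the run):
1. the transport lock is slid to its open end stop (value of joint transport_lock above 0.034 m), for 0.2 s.
2. the rack stands on the glass, pressed against both fences (contact force between tube_rack and fence_back above 1 N and contact force between tube_rack and fence_side above 1 N and z of tube_rack in the frame of scan_corner below 0.003 m), for 0.3 s.
At the end, for the whole second after the job is handed in: Lock within 2 mm of its open stop; the taller rack flat on the glass (3 mm, tilt under 3 degrees, at rest), square to the fences within 2.5 degrees, within 3 mm of home in the corner, pushing on each fence with over 1 N, and held by the fingers with over 2 N (all of step 2 and value of joint transport_lock above 0.034 m and contact force between the fingers and tube_rack above 2 N and x of tube_rack in the frame of scan_corner between -0.028 and -0.022 m and y of tube_rack in the frame of scan_corner between 0.036 and 0.042 m and z of tube_rack in the frame of scan_corner above -0.002 m and angle between tube_rack's own z axis and vertical below 0.05 rad and angle between the x axis of tube_rack and the x axis of scanner, either way round below 0.045 rad and linear speed of tube_rack below 0.02 m/s); the arm keeps its last pose, push and grip.
It fails at once if another thing on the bench is shifted by more than 25 mm (distance of any of low_rack, beaker, stock_bottle, marker, tape from where it was at the start of the episode above 0.025 m).
It also fails if it takes over 72 s, if anything falls off the work surface, if the arm or the gripper's body presses on something with over 40 N, if the wrist force passes 120 N, or if a joint passes its speed limit or range.

## Working session

There is one attempt and no reset: what is moved stays moved. The work goes in short steps, Python scripts to look and compute and a tool call to move; the robot and the scene stay as the last step left them, time stands still between calls to the robot, and variables do not carry over. Pictures are saved under pics/ and viewed, and the job is handed in when it is done.

Besides the shell and the picture viewer there is one more tool, called after "Call:" by a JSON object that holds its "name" and its "arguments". jog_arm: Moves the arm, as the interface text tells. Its arguments: {"type":"object","properties":{"series":{"type":"array","items":{"type":"array"}},"squeeze":{"type":"number"}},"required":["series"]}

```bash
ls; mkdir -p pics; cat > h.py <<'E'
import numpy as np, cv2, pickle
from cell import status, eyes, job
from scipy.spatial.transform import Rotation as R
def st(): 
    s=status.observe(); return s
def snap(n,f):
    s=status.observe(); c=eyes.read_camera(n); c=dict(c); c['s']=s
    if 'T' not in c:
        t=np.eye(4); t[:3,:3]=R.from_euler('xyz',s['tool_rot']).as_matrix() if len(s['tool_rot'])==3 else 0; t[:3,3]=s['tool_pos']
        c['T']=t@c['tool_from_camera']
    cv2.imwrite(f'pics/{f}.png',c['img'][:,:,::-1]); pickle.dump(c,open(f'pics/{f}.pkl','wb')); return c
def load(f): return pickle.load(open(f'pics/{f}.pkl','rb'))
def ray(c,u,v):
    K=c['camera_matrix']; d=np.array([(u-K[0,2])/K[0,0],(v-K[1,2])/K[1,1]]); p=d.copy()
    for _ in range(30): p=d/(1+c['k1']*(p@p))
    return np.array([p[0],p[1],1.])
def pt(c,u,v,z=None):
    """world by depth at pixel, or by plane z"""
    r=ray(c,u,v); T=c['T']
    if z is None: 
        q=c['range_z'][int(v)-1:int(v)+2,int(u)-1:int(u)+2]; q=np.median(q); return T[:3,:3]@(r*q)+T[:3,3]
    d=T[:3,:3]@r; return T[:3,3]+d*(z-T[2,3])/d[2]
def cloud(c):
    K=c['camera_matrix']; v,u=np.mgrid[0:480,0:640]
    d=np.stack([(u-K[0,2])/K[0,0],(v-K[1,2])/K[1,1]],-1); p=d.copy()
    for _ in range(20): p=d/(1+c['k1']*(p**2).sum(-1,keepdims=True))
    P=np.concatenate([p,np.ones((480,640,1))],-1)*c['range_z'][...,None]
    W=P@c['T'][:3,:3].T+c['T'][:3,3]; W[c['range_z']<=0]=np.nan; return W
def proj(c,X):
    T=np.linalg.inv(c['T']); p=T[:3,:3]@np.array(X)+T[:3,3]; p=p/p[2]; r2=p[0]**2+p[1]**2
    K=c['camera_matrix']; p=p[:2]*(1+c['k1']*r2); return K[0,0]*p[0]+K[0,2],K[1,1]*p[1]+K[1,2]
E
python3 - <<'E'
from h import *
s=st(); print({k:np.round(v,3) for k,v in s.items()})
for n in('scene','side','wrist'):
    c=snap(n,n+'0'); print(n,np.round(c['T'],3).tolist(),c['k1'],c['camera_matrix'].tolist())
E
```

```text
pics
{'time': np.float64(0.0), 'qpos': array([-1.308,  0.343,  1.525, -0.   ,  1.275, -0.146]), 'qvel': array([ 0.   ,  0.001, -0.001,  0.   ,  0.001,  0.001]), 'joint_efforts': array([-1.0000e-03, -4.3124e+01, -2.4422e+01,  7.2000e-02,  5.6000e-02,
       -0.0000e+00]), 'tool_pos': array([ 0.209, -0.481,  0.226]), 'tool_rot': array([-3.14 , -0.   ,  0.409]), 'contact_force': array([ 0.176,  0.18 , -0.39 ]), 'torque': array([ 0.005, -0.008, -0.03 ]), 'opening': np.float64(0.092)}
scene [[-0.76, -0.44, 0.479, 0.034], [-0.65, 0.507, -0.566, 0.589], [0.006, -0.742, -0.671, 0.825], [0.0, 0.0, 0.0, 1.0]] -0.030863843352685567 [[518.8695872132386, 0.0, 321.3356996681326], [0.0, 518.8695872132386, 239.35883684685825], [0.0, 0.0, 1.0]]
side [[-0.828, -0.332, 0.452, -0.037], [-0.56, 0.472, -0.681, 0.896], [0.013, -0.817, -0.577, 0.882], [0.0, 0.0, 0.0, 1.0]] -0.19853451415019838 [[600.5008869441717, 0.0, 322.08794766689005], [0.0, 600.5008869441717, 231.92415012250996], [0.0, 0.0, 1.0]]
wrist [[0.396, -0.887, -0.239, 0.272], [-0.918, -0.383, -0.102, -0.453], [-0.001, 0.26, -0.966, 0.384], [0.0, 0.0, 0.0, 1.0]] -0.03832626206396332 [[339.4716757252899, 0.0, 315.08379277987603], [0.0, 339.4716757252899, 238.44295339633595], [0.0, 0.0, 1.0]]
```

```bash
sleep 1; ls pics
```

```text
scene0.pkl
scene0.png
side0.pkl
side0.png
wrist0.pkl
wrist0.png
```

View pics/scene0.png

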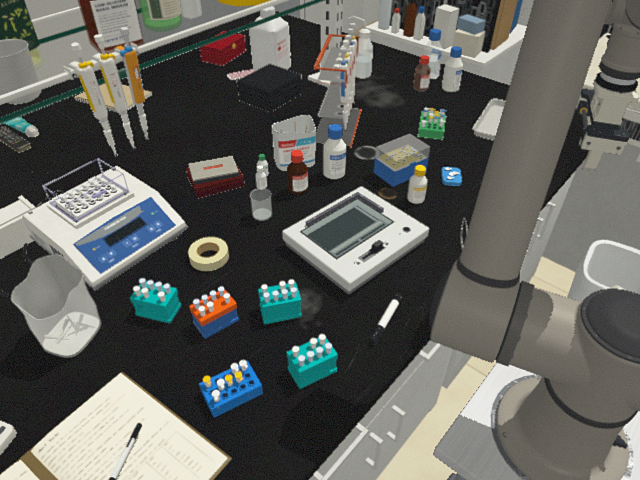

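View pics/side0.png

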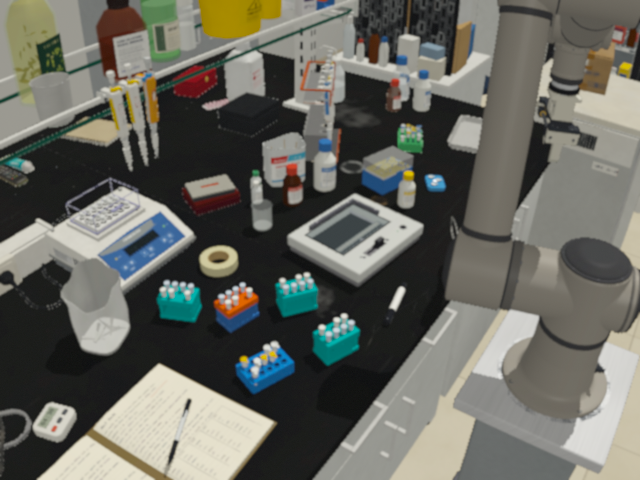

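View pics/wrist0.png

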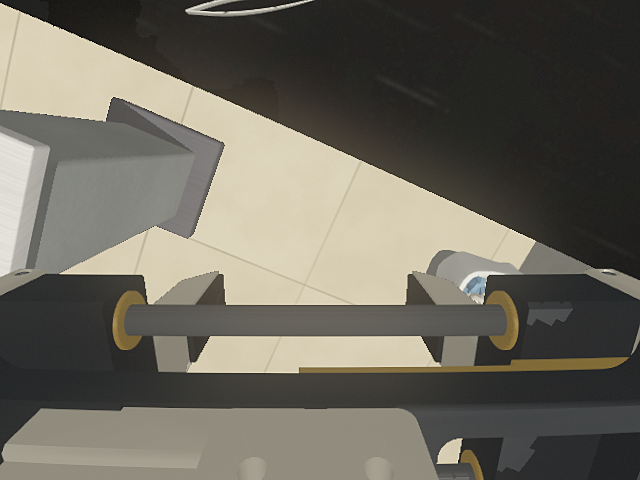

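The scene view shows five racks: turquoise ones at (155,300), (280,300) and (312,360), an orange/blue one at (213,311), and a blue one at (231,388). The scanner is at (356,238) with its lock at (375,250). I'll enlarge the racks and the scanner and measure both.

```bash
python3 - <<'E'
from h import *
c=load('scene0'); W=cloud(c)
im=c['img'][:,:,::-1]
cv2.imwrite('pics/cropA.png',cv2.resize(im[260:420,120:350],None,fx=3.4,fy=3.4,interpolation=cv2.INTER_CUBIC))
cv2.imwrite('pics/cropB.png',cv2.resize(im[180:300,270:440],None,fx=4.6,fy=4.6,interpolation=cv2.INTER_CUBIC))
for n,b in dict(t1=(130,275,182,322),orange=(188,285,240,336),t2=(257,275,304,325),t3=(285,333,341,388),blue=(196,358,264,416)).items():
    P=W[b[1]:b[3],b[0]:b[2]].reshape(-1,3); P=P[np.isfinite(P).all(1)&(P[:,2]>.012)]
    print(n,len(P),'ztop',np.round(np.percentile(P[:,2],[50,90,98,99.7]),3),'xy',np.round(P[:,:2].mean(0),3),np.round(P.min(0),3),np.round(P.max(0),3), cv2.minAreaRect(P[:,:2].astype(np.float32)*1000))
E
```

```text
t1 1193 ztop [0.053 0.07  0.072 0.073] xy [0.725 0.281] [0.688 0.24  0.012] [0.774 0.317 0.074] ((733.2601928710938, 278.4508056640625), (78.62223815917969, 53.68024444580078), 24.298452377319336)
orange 1194 ztop [0.054 0.07  0.072 0.073] xy [0.616 0.226] [0.589 0.178 0.012] [0.654 0.264 0.074] ((621.6152954101562, 220.65509033203125), (79.48148345947266, 53.25743865966797), 78.65815734863281)
t2 1056 ztop [0.054 0.071 0.072 0.074] xy [0.537 0.122] [0.5   0.072 0.012] [0.585 0.162 0.074] ((541.8939208984375, 116.6807861328125), (78.44117736816406, 52.2076530456543), 55.94392776489258)
t3 1384 ztop [0.054 0.071 0.072 0.073] xy [0.396 0.186] [0.364 0.138 0.012] [0.436 0.224 0.074] ((399.58154296875, 179.95457458496094), (79.00294494628906, 52.26673889160156), 71.06291198730469)
blue 1723 ztop [0.03  0.048 0.05  0.051] xy [0.476 0.312] [0.435 0.257 0.012] [0.521 0.363 0.051] ((478.1408386230469, 308.684326171875), (94.90467834472656, 61.08192443847656), 71.12132263183594)
```

View pics/cropA.png

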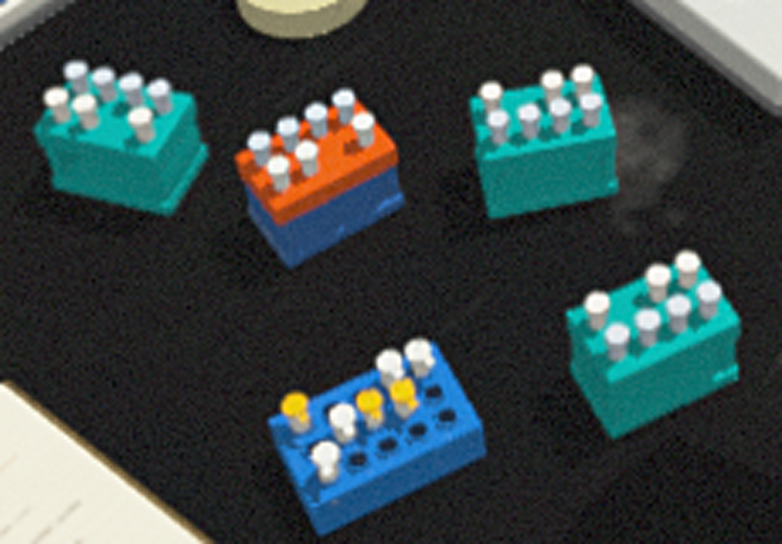

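View pics/cropB.png

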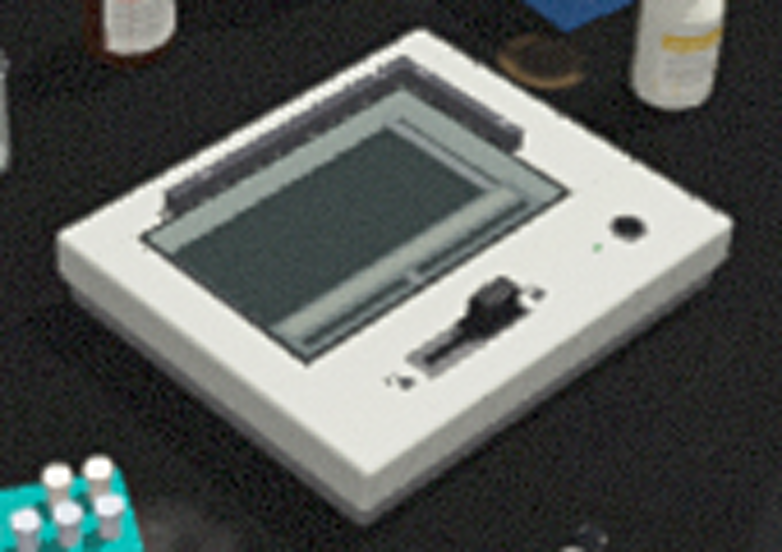

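The rack to scan is the orange-decked one at (213,311). It is 71 mm high and 50x78 mm, and it isn't turquoise. The blue one at (231,388), 48 mm high and 60x94 mm, is the low_rack. The three turquoise ones are look-alikes. Next I'll find the scanner, lock and rack poses from both fixed cameras.

```bash
python3 - <<'E'
from h import *
for n,box,ob in(('scene0',(275,180,440,300),(185,282,243,340)),('side0',(280,185,430,290),(208,278,264,332))):
    c=load(n); W=cloud(c)
    P=W[box[1]:box[3],box[0]:box[2]].reshape(-1,3); P=P[np.isfinite(P).all(1)]
    T=P[(P[:,2]>.042)&(P[:,2]<.056)&(P[:,0]<.80)]
    m=np.zeros_like(c['range_z'],np.uint8)
    r=cv2.minAreaRect(T[:,:2].astype(np.float32)*1000); print(n,'scanner',len(T),np.median(T[:,2]),r)
    a=r[2]; 
    F=P[(P[:,2]>.0575)&(P[:,2]<.075)]; print(' above top',len(F),np.round(F.min(0),3),np.round(F.max(0),3))
    G=F[(F[:,0]<.55)]; print(' ')
    P=W[ob[1]:ob[3],ob[0]:ob[2]].reshape(-1,3); P=P[np.isfinite(P).all(1)]
    D=P[(P[:,2]>.02)]; print(' rack all',cv2.minAreaRect(D[:,:2].astype(np.float32)*1000))
    D=P[(P[:,2]>.049)&(P[:,2]<.058)]; print(' deck',len(D),np.median(D[:,2]),cv2.minAreaRect(D[:,:2].astype(np.float32)*1000))
E
```

```text
scene0 scanner 7278 0.04769557576580474 ((536.7347412109375, -134.810546875), (343.1610107421875, 418.907958984375), 37.75619888305664)
 above top 616 [ 0.468 -0.398  0.058] [0.646 0.135 0.074]
 
 rack all ((621.6152954101562, 220.65509033203125), (79.48148345947266, 53.25743865966797), 78.65815734863281)
 deck 601 0.0536550143768294 ((621.744140625, 220.69972229003906), (79.40515899658203, 52.822235107421875), 78.2896728515625)
side0 scanner 5684 0.048392688887825386 ((546.8707275390625, -127.17776489257812), (342.04132080078125, 424.6358642578125), 34.6026496887207)
 above top 663 [ 0.472 -0.39   0.058] [0.813 0.15  0.074]
 
 rack all ((623.2003173828125, 221.77536010742188), (80.00260162353516, 54.18486404418945), 76.5062255859375)
 deck 464 0.0529917132534779 ((623.6409301757812, 221.6466064453125), (80.00468444824219, 53.28530502319336), 76.44371795654297)
```

```bash
python3 - <<'E'
from h import *
from scipy import ndimage
for n,box in(('scene0',(270,175,440,300)),('side0',(280,185,430,290))):
    c=load(n); W=cloud(c)
    z=W[...,2]; ok=(abs(z-.048)<.006); m=np.zeros_like(ok); m[box[1]:box[3],box[0]:box[2]]=ok[box[1]:box[3],box[0]:box[2]]
    m=ndimage.binary_opening(m,iterations=2); l,k=ndimage.label(m); s=ndimage.sum(m,l,range(1,k+1)); m=l==1+np.argmax(s)
    P=W[m]; r=cv2.minAreaRect(P[:,:2].astype(np.float32)*1000); print(n,len(P),np.median(P[:,2]),r)
    if n=='scene0':
      for u,v in((361.3,186.5),(283,233),(350.4,284.3),(429,229)): print(np.round(pt(c,u,v,.048),4))
      # fence inner etc, lock grip top at crop (495,285); 
      for u,v,h in((495/4.6+270,287/4.6+180,.066),(410/4.6+270,85/4.6+180,.048)): print('lock top / corner',np.round(pt(c,u,v,h),4),pt(c,u,v))
E
```

```text
scene0 6684 0.0476310615529828 ((551.3540649414062, -143.3820037841797), (263.6846008300781, 222.14695739746094), 82.90614318847656)
[ 0.6417 -0.2831  0.048 ]
[ 0.668  -0.0259  0.048 ]
[ 0.4551 -0.0015  0.048 ]
[ 0.4255 -0.2549  0.048 ]
lock top / corner [ 0.4772 -0.1238  0.066 ] [ 0.47715021 -0.12367347  0.06612077]
lock top / corner [ 0.6158 -0.2403  0.048 ] [ 0.61479475 -0.23897942  0.04928304]
side0 5107 0.04830451910318512 ((550.8350830078125, -143.50439453125), (264.85174560546875, 220.6226806640625), 82.35488891601562)
```

Call:
{"name": "jog_arm", "arguments": {"series": [[1,[0.43,-0.164,-0.023],[0,0,-1.04]],[1,[0.43,-0.164,-0.023],[0,0,-1.04]],[1,[0.43,-0.164,-0.023],[0,0,-1.04]],[1,[0.43,-0.164,-0.023],[0,0,-1.04]],[1,[0.43,-0.164,-0.023],[0,0,-1.04]],[1,[0.43,-0.164,-0.023],[0,0,-1.04]],[1,[0.43,-0.164,-0.023],[0,0,-1.04]],[1,[0.43,-0.164,-0.023],[0,0,-1.04]],[1,[0.43,-0.164,-0.023],[0,0,-1.04]],[1,[0.43,-0.164,-0.023],[0,0,-1.04]],[1,[0.43,-0.164,-0.023],[0,0,-1.04]],[1,[0.43,-0.164,-0.023],[0,0,-1.04]]]}}

```text
time: 1.15
tool_pos: [0.5419, -0.1551, 0.2495]
tool_rot: [3.14, -0.002, 1.454]
contact_force: [-1.7, 0.9, -0.4]
opening: 0.0918
```

```bash
python3 - <<'E'
from h import *
c=snap('wrist','w1'); s=st(); print(s['time'],s['tool_pos'],s['tool_rot'],s['qpos'],c['s']['qvel'])
E
```

```text
1.2 [ 0.54017189 -0.15707883  0.24920685] [ 3.14156313e+00 -7.58864913e-04  1.45405581e+00] [-4.19640045e-01  3.95753293e-01  1.37972777e+00  7.48722734e-04
  1.36630984e+00 -3.03051634e-01] [-0.03654204 -0.00151243  0.01900561 -0.05484196  0.00893243 -0.04691513]
```

View pics/w1.png

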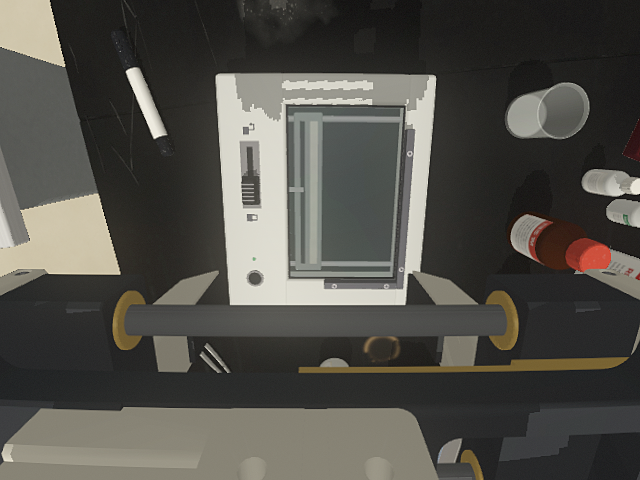

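The wrist view shows the whole scanner: lock grip at (250,191), open-padlock mark at (249,129), back fence along column ~409 and side fence along row ~284. I'll measure these now that the arm has settled.

```bash
python3 - <<'E'
from h import *
c=snap('wrist','w2'); print(c['s']['tool_pos'],abs(c['s']['qvel']).max())
im=c['img'][:,:,::-1]
cv2.imwrite('pics/w2a.png',cv2.resize(im[115:235,215:315],None,fx=5,fy=5,interpolation=cv2.INTER_CUBIC))
cv2.imwrite('pics/w2b.png',cv2.resize(im[235:305,310:440],None,fx=6,fy=6,interpolation=cv2.INTER_CUBIC))
W=cloud(c)
m=(abs(W[...,2]-.048)<.005); m[300:]=0; m[:,:200]=0; m[:,450:]=0
P=W[m]; print(np.median(P[:,2]),cv2.minAreaRect(P[:,:2].astype(np.float32)*1000))
L=W[120:225,235:268].reshape(-1,3); G=L[(L[:,2]>.06)]; print('grip',len(G),np.median(G[:,2]),cv2.minAreaRect(G[:,:2].astype(np.float32)*1000))
F=W[100:300,300:430].reshape(-1,3); F=F[(F[:,2]>.0565)&(F[:,2]<.07)]; print('fence',len(F),np.median(F[:,2]),cv2.minAreaRect(F[:,:2].astype(np.float32)*1000))
E
```

```text
[ 0.54017189 -0.15707883  0.24920685] 0.07285743715914204
0.048086701740038734 ((554.4339599609375, -136.42950439453125), (244.39112854003906, 220.84442138671875), 83.03964233398438)
grip 377 0.06659761559488858 ((478.17486572265625, -120.4568862915039), (26.20221710205078, 14.194267272949219), 83.23843383789062)
fence 1883 0.06015888686542309 ((597.2017822265625, -158.14767456054688), (169.80267333984375, 86.64741516113281), 82.041748046875)
```

```bash
sleep 0.1
```

```text
(no output)
```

View pics/w2a.png

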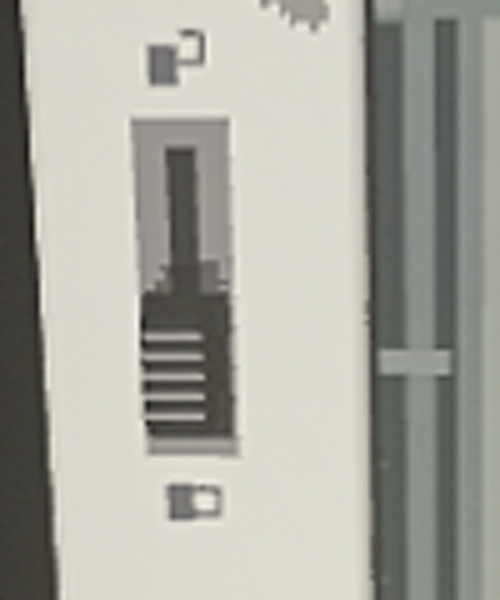

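View pics/w2b.png

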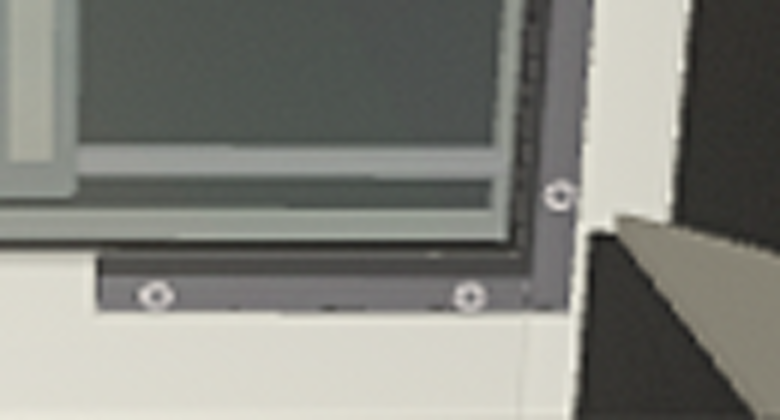

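Call:
{"name": "jog_arm", "arguments": {"series": [[-0.1,[0.029,-0.066,0.06],[0,0,0]],[-0.1,[0.029,-0.066,0.1],[0,0,0]],[-0.1,[0.029,-0.066,0.13],[0,0,0]],[-0.1,[0.029,-0.066,0.13],[0,0,0]],[-0.1,[0.029,-0.066,0.13],[0,0,0]],[-0.1,[0.029,-0.066,0.13],[0,0,0]],[-0.1,[0.029,-0.066,0.13],[0,0,0]],[-0.1,[0.029,-0.066,0.13],[0,0,0]],[-0.1,[0.029,-0.066,0.13],[0,0,0]]]}}

```text
time: 2.0
tool_pos: [0.4775, -0.1245, 0.1214]
tool_rot: [3.138, 0.001, 1.448]
contact_force: [-0.5, -0.7, -0.5]
opening: 0.0419
```

```bash
python3 - <<'E'
from h import *
c=snap('wrist','w3'); s=c['s']; print(s['tool_pos'],s['tool_rot'],abs(s['qvel']).max(),s['opening'],s['contact_force'])
W=cloud(c)
d=np.linalg.norm(W[...,:2]-[.478,-.1205],axis=-1)
m=(W[...,2]>.058)&(W[...,2]<.072)&(d<.03); m[:, :]&=True
G=W[m]; print('grip',len(G),np.median(G[:,2]),cv2.minAreaRect(G[:,:2].astype(np.float32)*1000)); v,u=np.where(m); print(u.min(),u.max(),v.min(),v.max())
E
```

```text
[ 0.4774979  -0.12453152  0.12144277] [3.13796335e+00 1.21801855e-03 1.44829957e+00] 0.01335698588073659 0.041914683620862515 [-0.47851181 -0.67511969 -0.45248065]
grip 807 0.06667114244410483 ((477.8622741699219, -120.24127197265625), (26.240386962890625, 13.411255836486816), 82.89537048339844)
305 325 229 268
```

View pics/w3.png

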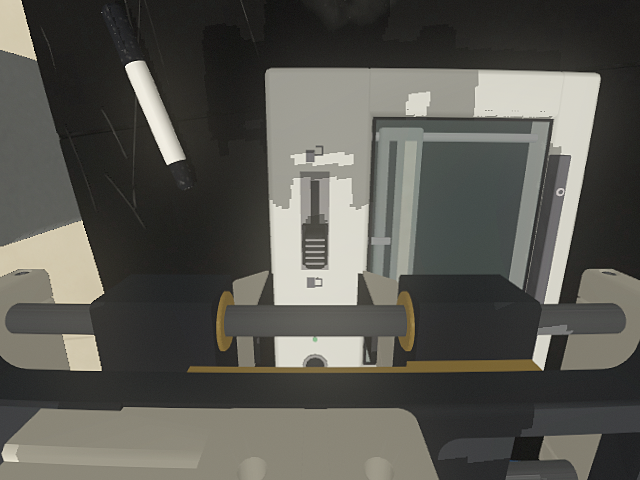

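The grip shows between the fingers at (315,248). It measures 26x13.4 mm with its top at 66.7 mm, which agrees in both views. I'll lower, grip and slide.

Call:
{"name": "jog_arm", "arguments": {"series": [[-0.1,[0.004,0,0.03],[0,0,0]],[-0.1,[0.004,0,0.055],[0,0,0]],[-0.1,[0.004,0,0.068],[0,0,0]],[-0.1,[0.004,0,0.068],[0,0,0]],[-1,[0.004,0,0.068],[0,0,0]],[-1,[0.004,0,0.068],[0,0,0]],[-1,[0.004,0,0.068],[0,0,0]],[-1,[0.004,0,0.068],[0,0,0]],[-1,[0.004,0,0.068],[0,0,0]],[-1,[0.004,0,0.068],[0,0,0]],[-1,[0.004,0,0.068],[0,0,0]]], "squeeze": 10}}

```text
time: 2.97
tool_pos: [0.4779, -0.12, 0.0527]
tool_rot: [3.138, 0.001, 1.449]
contact_force: [2.7, 0.3, 5.0]
opening: 0.0136
```

Call:
{"name": "jog_arm", "arguments": {"series": [[-1,[0.006,0,0],[0,0,0]],[-1,[0.012,0,0],[0,0,0]],[-1,[0.018,0,0],[0,0,0]],[-1,[0.024,0,0],[0,0,0]],[-1,[0.03,0,0],[0,0,0]],[-1,[0.036,0,0],[0,0,0]],[-1,[0.039,0,0],[0,0,0]],[-1,[0.041,0,0],[0,0,0]],[-1,[0.041,0,0],[0,0,0]],[-1,[0.041,0,0],[0,0,0]],[-1,[0.041,0,0],[0,0,0]],[-1,[0.041,0,0],[0,0,0]]]}}

```text
time: 3.97
tool_pos: [0.4827, -0.081, 0.0523]
tool_rot: [3.139, 0.003, 1.449]
contact_force: [1.6, -10.3, 1.1]
opening: 0.0138
```

The 10 N reaction shows the lock on its stop. I'll release, rise and look.

Call:
{"name": "jog_arm", "arguments": {"series": [[-0.2,[0,0,0],[0,0,0]],[-0.2,[0,0,0],[0,0,0]],[-0.2,[0,0,0],[0,0,0]],[-0.2,[0,0,0],[0,0,0]],[-0.2,[0,0,-0.02],[0,0,0]],[-0.2,[0,0,-0.06],[0,0,0]],[0.5,[0,0,-0.1],[0,0,0]],[1,[-0.02,0,-0.14],[0,0,0]],[1,[-0.04,0,-0.16],[0,0,0]],[1,[-0.04,0,-0.16],[0,0,0]],[1,[-0.04,0,-0.16],[0,0,0]],[1,[-0.04,0,-0.16],[0,0,0]]]}}

```text
time: 4.97
tool_pos: [0.476, -0.1179, 0.2107]
tool_rot: [-3.14, -0.001, 1.448]
contact_force: [-0.1, 1.0, 0.1]
opening: 0.0722
```

```bash
python3 - <<'E'
from h import *
c=snap('wrist','w4'); s=c['s']; print(s['tool_pos'],s['tool_rot'],abs(s['qvel']).max(),s['opening'],s['contact_force'])
W=cloud(c)
d=np.linalg.norm(W[...,:2]-[.482,-.085],axis=-1)
m=(W[...,2]>.058)&(W[...,2]<.072)&(d<.03)
G=W[m]; print('grip',len(G),np.median(G[:,2]),cv2.minAreaRect(G[:,:2].astype(np.float32)*1000))
E
```

```text
[ 0.47598379 -0.11793367  0.2107008 ] [-3.13964005e+00 -8.27707489e-04  1.44849714e+00] 0.018286838854430675 0.07222277822195698 [-0.07389665  1.00555782  0.06934758]
grip 451 0.06674821122423935 ((482.38226318359375, -87.14888763427734), (25.7529239654541, 13.51652717590332), 82.87565612792969)
```

View pics/w4.png

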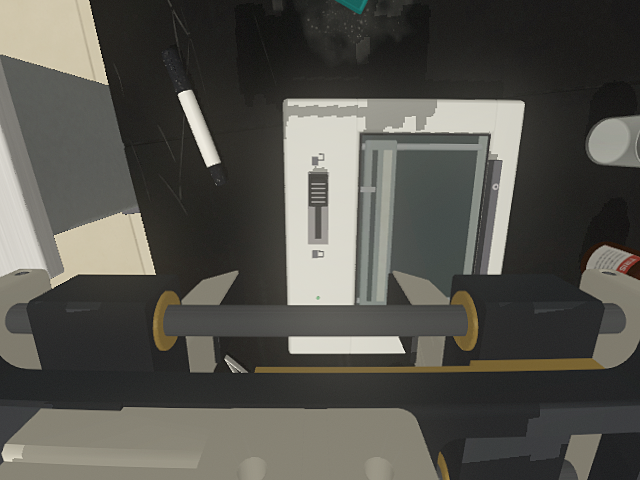

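The lock grip is now at the upper (open-padlock) end of the slot, at (318,188), having moved about 33 mm to the stop. Now over to the rack.

Call:
{"name": "jog_arm", "arguments": {"series": [[1,[0.312,0.092,-0.04],[0,0,0.096]],[1,[0.312,0.092,-0.04],[0,0,0.096]],[1,[0.312,0.092,-0.04],[0,0,0.096]],[1,[0.312,0.092,-0.04],[0,0,0.096]],[1,[0.312,0.092,-0.04],[0,0,0.096]],[1,[0.312,0.092,-0.04],[0,0,0.096]],[1,[0.312,0.092,-0.04],[0,0,0.096]],[1,[0.312,0.092,-0.04],[0,0,0.096]],[1,[0.312,0.092,-0.04],[0,0,0.096]],[1,[0.312,0.092,-0.04],[0,0,0.096]],[1,[0.312,0.092,-0.04],[0,0,0.096]],[1,[0.312,0.092,-0.04],[0,0,0.096]]]}}

```text
time: 6.02
tool_pos: [0.6053, 0.1792, 0.2506]
tool_rot: [-3.14, 0.001, 1.352]
contact_force: [0.8, -0.2, 0.2]
opening: 0.0913
```

```bash
python3 - <<'E'
from h import *
c=snap('wrist','w5'); s=c['s']; print(s['tool_pos'],s['tool_rot'],abs(s['qvel']).max(),s['opening'],s['contact_force'])
W=cloud(c)
d=np.linalg.norm(W[...,:2]-[.6225,.221],axis=-1)
for lo,hi in((.048,.058),(.02,.08),(.062,.08)):
    m=(W[...,2]>lo)&(W[...,2]<hi)&(d<.055); G=W[m]; print('deck',len(G),np.median(G[:,2]),cv2.minAreaRect(G[:,:2].astype(np.float32)*1000))
E
```

```text
[0.60529809 0.17916774 0.25062978] [-3.13956721e+00  1.23574397e-03  1.35218890e+00] 0.013887411616832882 0.09134870727465963 [ 0.786072   -0.24974514  0.21217391]
deck 2849 0.054187132953089245 ((623.73681640625, 220.99383544921875), (78.27488708496094, 49.91111755371094), 78.25542449951172)
deck 3693 0.054492220660509905 ((623.73681640625, 220.99383544921875), (78.27488708496094, 49.91111755371094), 78.25542449951172)
deck 844 0.07119461069959321 ((623.750244140625, 221.0795440673828), (65.25342559814453, 33.768428802490234), 78.0804672241211)
```

View pics/w5.png

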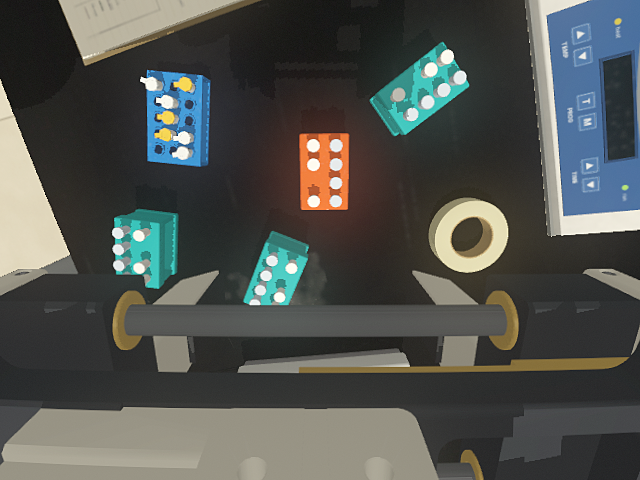

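The wrist view shows the orange rack at (325,172). Its deck is at 54 mm, 78x50 mm, centred at (0.6237, 0.2210) with the long axis at 78.2°, and the fixed cameras agree to 2 mm. Tape at (468,235) and the turquoise racks are clear of the fingers. I'll descend and grip.

Call:
{"name": "jog_arm", "arguments": {"series": [[1,[0.045,0.009,0.04],[0,0,-0.013]],[1,[0.045,0.009,0.08],[0,0,-0.013]],[1,[0.045,0.009,0.12],[0,0,-0.013]],[1,[0.045,0.009,0.16],[0,0,-0.013]],[1,[0.045,0.009,0.19],[0,0,-0.013]],[1,[0.045,0.009,0.21],[0,0,-0.013]],[1,[0.045,0.009,0.222],[0,0,-0.013]],[1,[0.045,0.009,0.222],[0,0,-0.013]],[1,[0.045,0.009,0.222],[0,0,-0.013]]], "squeeze": 25}}

```text
time: 6.82
tool_pos: [0.6252, 0.2213, 0.0306]
tool_rot: [3.141, -0.0, 1.365]
contact_force: [-0.1, 0.0, 0.6]
opening: 0.0919
```

Call:
{"name": "jog_arm", "arguments": {"series": [[-1,[0,0,0],[0,0,0]],[-1,[0,0,0],[0,0,0]],[-1,[0,0,0],[0,0,0]],[-1,[0,0,0],[0,0,0]],[-1,[0,0,0],[0,0,0]],[-1,[0,0,0],[0,0,0]],[-1,[0,0,0],[0,0,0]],[-1,[0,0,0],[0,0,0]],[-1,[0,0,0],[0,0,0]],[-1,[0,0,0],[0,0,0]]], "squeeze": 25}}

```text
time: 7.65
tool_pos: [0.6245, 0.222, 0.0298]
tool_rot: [-3.142, 0.0, 1.366]
contact_force: [-1.4, 0.1, 2.0]
opening: 0.0497
```

```bash
python3 - <<'E'
from h import *
c=load('w2'); W=cloud(c)
a=-np.deg2rad(7.0); Rm=np.array([[np.cos(a),-np.sin(a)],[np.sin(a),np.cos(a)]])
F=W[90:300,280:430].reshape(-1,3); F=F[(F[:,2]>.0575)&(F[:,2]<.066)]; q=F[:,:2]@Rm
print(len(F)); h,e=np.histogram(q[:,0],40); print(np.c_[e[:-1]*1000,h].round(1)[-14:].tolist())
h,e=np.histogram(q[:,1],90); print(np.c_[e[:-1]*1000,h].round(1)[:14].tolist())
# back fence line fit
B=q[q[:,1]>q[:,1].min()+.03]; print('slope',np.polyfit(B[:,1],B[:,0],1), np.percentile(B[:,0],[1,5,95,99])*1000)
S=q[q[:,0]<q[:,0].max()-.03]; print('slope',np.polyfit(S[:,0],S[:,1],1), np.percentile(S[:,1],[1,5,95,99])*1000)
for ctr in([.5513,-.1434],[.5508,-.1435]): print(np.array(ctr)@Rm*1000+[80,-85])
print('grip0',np.array([.4779,-.1202])@Rm)
E
```

```text
1820
[[624.3, 14.0], [626.5, 13.0], [628.6, 15.0], [630.8, 15.0], [633.0, 16.0], [635.2, 14.0], [637.4, 16.0], [639.6, 16.0], [641.8, 16.0], [644.0, 21.0], [646.1, 392.0], [648.3, 328.0], [650.5, 339.0], [652.7, 244.0]]
[[-169.7, 35.0], [-167.8, 136.0], [-166.0, 126.0], [-164.1, 123.0], [-162.2, 145.0], [-160.3, 10.0], [-158.4, 14.0], [-156.5, 13.0], [-154.6, 12.0], [-152.8, 14.0], [-150.9, 10.0], [-149.0, 14.0], [-147.1, 12.0], [-145.2, 12.0]]
slope [0.00459405 0.65040168] [646.23360881 646.51304201 653.97556759 654.44454973]
slope [ 2.95808223e-05 -1.64181246e-01] [-168.05666966 -167.67428932 -160.93405558 -160.60378533]
[ 644.66675724 -160.14454913]
[ 644.1826711  -160.30473841]
grip0 [ 0.4889865  -0.06106269]
```

Call:
{"name": "jog_arm", "arguments": {"series": [[-1,[0,0,-0.02],[0,0,0]],[-1,[0,0,-0.05],[0,0,0]],[-1,[0,0,-0.09],[0,0,0]],[-1,[0,0,-0.12],[0,0,0]],[-1,[-0.02,0,-0.13],[0,0,-0.02]],[-1,[-0.05,0.01,-0.13],[0,0,-0.04]],[-1,[-0.085,0.02,-0.13],[0,0,-0.06]],[-1,[-0.12,0.03,-0.13],[0,0,-0.081]],[-1,[-0.155,0.035,-0.13],[0,0,-0.081]],[-1,[-0.19,0.04,-0.13],[0,0,-0.081]],[-1,[-0.225,0.045,-0.13],[0,0,-0.081]],[-1,[-0.26,0.045,-0.13],[0,0,-0.081]]]}}

```text
time: 8.65
tool_pos: [0.6157, -0.0437, 0.1592]
tool_rot: [3.142, 0.0, 1.447]
contact_force: [0.7, -0.0, -0.9]
opening: 0.0501
```

```bash
python3 -c "
from h import *
s=st();print(s['tool_pos'],s['tool_rot'],s['opening'],s['contact_force'])"
```

```text
[ 0.61565276 -0.04368469  0.15922439] [3.14153925e+00 1.74258476e-04 1.44665423e+00] 0.0501395414169798 [ 0.68652236 -0.03018845 -0.87087354]
```

Call:
{"name": "jog_arm", "arguments": {"series": [[-1,[-0.03,-0.004,0],[0,0,0]],[-1,[-0.06,-0.008,0],[0,0,0]],[-1,[-0.09,-0.011,0],[0,0,0]],[-1,[-0.12,-0.011,0],[0,0,0]],[-1,[-0.137,-0.011,0.01],[0,0,0]],[-1,[-0.137,-0.011,0.03],[0,0,0]],[-1,[-0.137,-0.011,0.05],[0,0,0]],[-1,[-0.137,-0.011,0.065],[0,0,0]],[-1,[-0.137,-0.011,0.072],[0,0,0]],[-1,[-0.137,-0.011,0.072],[0,0,0]],[-1,[-0.137,-0.011,0.072],[0,0,0]]]}}

```text
time: 9.57
tool_pos: [0.5879, -0.1764, 0.0878]
tool_rot: [-3.141, 0.0, 1.447]
contact_force: [0.3, -0.1, -0.7]
opening: 0.0498
```

```bash
cat >> h.py <<'E'
a=-np.deg2rad(7.0); Rm=np.array([[np.cos(a),-np.sin(a)],[np.sin(a),np.cos(a)]])
E
python3 - <<'E'
from h import *
c=snap('wrist','w6'); s=c['s']; print(s['tool_pos'],s['tool_rot'],s['opening'],s['contact_force'])
W=cloud(c); z=W[...,2]; d=np.linalg.norm(W[...,:2]-s['tool_pos'][:2],axis=-1)
G=W[(z>.104)&(z<.120)&(d<.055)]; print('deck',len(G),np.median(z[(z>.104)&(z<.120)&(d<.055)]),cv2.minAreaRect(G[:,:2].astype(np.float32)*1000))
q=s['tool_pos'][:2]@Rm; print('TCP in rot frame',q)
snap('scene','s6')
E
```

```text
[ 0.58794198 -0.17635461  0.08781621] [-3.14143508e+00  6.12372527e-05  1.44700846e+00] 0.049839699755410805 [ 0.29954246 -0.13160823 -0.66125987]
deck 10939 0.11216203342035311 ((588.2980346679688, -170.61367797851562), (65.70670318603516, 83.60806274414062), 83.22740173339844)
TCP in rot frame [ 0.60505177 -0.10338798]
```

View pics/w6.png

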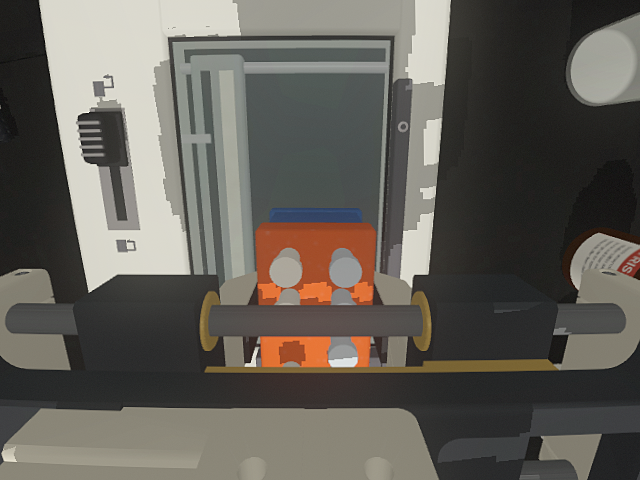

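View pics/s6.png

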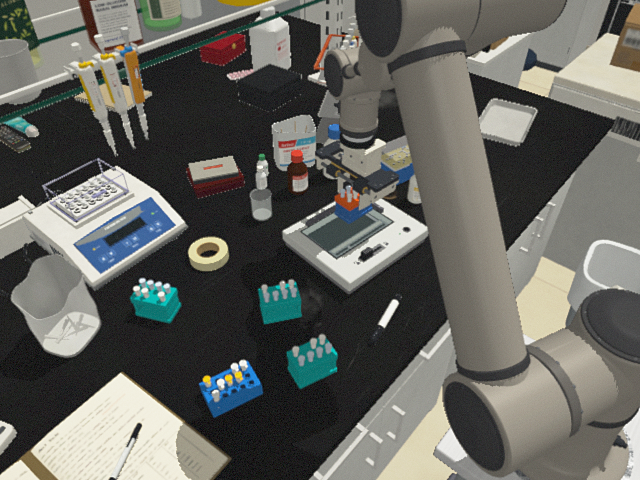

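The rack is held level over the glass at (315,255), with the back fence clear at column ~402. I'll lower it to contact.

Call:
{"name": "jog_arm", "arguments": {"series": [[-1,[0,0,0.003],[0,0,0]],[-1,[0,0,0.006],[0,0,0]],[-1,[0,0,0.0085],[0,0,0]],[-1,[0,0,0.0085],[0,0,0]],[-1,[0,0,0.0085],[0,0,0]],[-1,[0,0,0.0085],[0,0,0]]]}}

```text
time: 10.17
tool_pos: [0.5878, -0.1764, 0.0793]
tool_rot: [3.141, 0.0, 1.447]
contact_force: [0.1, 0.4, -0.9]
opening: 0.0496
```

Call:
{"name": "jog_arm", "arguments": {"series": [[-1,[0,0,0.0005],[0,0,0]],[-1,[0,0,0.001],[0,0,0]],[-1,[0,0,0.001],[0,0,0]],[-1,[0,0,0.001],[0,0,0]]]}}

```text
time: 10.5
tool_pos: [0.5878, -0.1764, 0.0782]
tool_rot: [-3.142, 0.0, 1.447]
contact_force: [-0.4, 0.1, -1.0]
opening: 0.0496
```

Call:
{"name": "jog_arm", "arguments": {"series": [[-1,[0,0,0.0005],[0,0,0]],[-1,[0,0,0.0005],[0,0,0]],[-1,[0,0,0.0005],[0,0,0]]]}}

```text
time: 10.75
tool_pos: [0.5879, -0.1764, 0.0778]
tool_rot: [3.141, 0.0, 1.447]
contact_force: [0.2, 0.9, -0.4]
opening: 0.0497
```

Call:
{"name": "jog_arm", "arguments": {"series": [[-1,[0,0,0.0005],[0,0,0]],[-1,[0,0,0.0005],[0,0,0]],[-1,[0,0,0.0005],[0,0,0]]]}}

```text
time: 11.0
tool_pos: [0.5879, -0.1764, 0.0778]
tool_rot: [3.141, 0.0, 1.447]
contact_force: [-1.2, 0.6, 5.2]
opening: 0.0495
```

Touchdown is at z=0.0778, exactly as expected. I'll ease off by 0.6 mm and move towards the back fence.

Call:
{"name": "jog_arm", "arguments": {"series": [[-1,[0,0,-0.0006],[0,0,0]],[-1,[0,0.003,-0.0006],[0,0,0]],[-1,[0,0.006,-0.0006],[0,0,0]],[-1,[0,0.009,-0.0006],[0,0,0]],[-1,[0,0.012,-0.0006],[0,0,0]],[-1,[0,0.012,-0.0006],[0,0,0]],[-1,[0,0.012,-0.0006],[0,0,0]]]}}

```text
time: 11.58
tool_pos: [0.6005, -0.178, 0.0778]
tool_rot: [3.14, 0.0, 1.447]
contact_force: [1.4, -0.7, 0.8]
opening: 0.0495
```

Call:
{"name": "jog_arm", "arguments": {"series": [[-1,[0,0.001,0],[0,0,0]],[-1,[0,0.002,0],[0,0,0]],[-1,[0,0.002,0],[0,0,0]],[-1,[0,0.002,0],[0,0,0]]]}}

```text
time: 11.92
tool_pos: [0.6016, -0.1781, 0.0778]
tool_rot: [-3.141, 0.0, 1.447]
contact_force: [-0.9, 0.5, 2.0]
opening: 0.0497
```

Call:
{"name": "jog_arm", "arguments": {"series": [[-1,[0,0.0005,-0.0002],[0,0,0]],[-1,[0,0.001,-0.0002],[0,0,0]],[-1,[0,0.001,-0.0002],[0,0,0]]]}}

```text
time: 12.17
tool_pos: [0.6027, -0.1782, 0.0778]
tool_rot: [-3.142, -0.0, 1.447]
contact_force: [0.4, 0.3, -1.2]
opening: 0.0496
```

Call:
{"name": "jog_arm", "arguments": {"series": [[-1,[0,0.0005,0],[0,0,0]],[-1,[0,0.001,0],[0,0,0]],[-1,[0,0.001,0],[0,0,0]]]}}

```text
time: 12.42
tool_pos: [0.6038, -0.1784, 0.0779]
tool_rot: [3.142, 0.0, 1.447]
contact_force: [0.4, -0.0, -1.2]
opening: 0.0499
```

Call:
{"name": "jog_arm", "arguments": {"series": [[-1,[0,0.0005,0],[0,0,0]],[-1,[0,0.001,0],[0,0,0]],[-1,[0,0.001,0],[0,0,0]]]}}

```text
time: 12.67
tool_pos: [0.6046, -0.1785, 0.0779]
tool_rot: [-3.141, 0.0, 1.447]
contact_force: [-0.1, -0.5, -1.2]
opening: 0.0493
```

Call:
{"name": "jog_arm", "arguments": {"series": [[-1,[0,0.0005,0],[0,0,0]],[-1,[0,0.001,0],[0,0,0]],[-1,[0,0.001,0],[0,0,0]]]}}

```text
time: 12.92
tool_pos: [0.6047, -0.1785, 0.0779]
tool_rot: [-3.139, -0.0, 1.447]
contact_force: [-4.5, 0.3, 0.3]
opening: 0.0496
```

Call:
{"name": "jog_arm", "arguments": {"series": [[-1,[0,0.0005,0],[0,0,0]],[-1,[0,0.001,0],[0,0,0]],[-1,[0,0.001,0],[0,0,0]]]}}

```text
time: 13.17
tool_pos: [0.6049, -0.1786, 0.0779]
tool_rot: [-3.137, -0.0, 1.447]
contact_force: [-8.6, 0.3, 4.6]
opening: 0.0499
```

Back fence contact at X≈0.622. I'll back off slightly and slide right to the side fence.

Call:
{"name": "jog_arm", "arguments": {"series": [[-1,[0,-0.003,-0.0003],[0,0,0]],[-1,[-0.003,-0.003,-0.0003],[0,0,0]],[-1,[-0.006,-0.003,-0.0003],[0,0,0]],[-1,[-0.009,-0.003,-0.0003],[0,0,0]],[-1,[-0.012,-0.003,-0.0003],[0,0,0]],[-1,[-0.014,-0.003,-0.0003],[0,0,0]],[-1,[-0.014,-0.003,-0.0003],[0,0,0]],[-1,[-0.014,-0.003,-0.0003],[0,0,0]]]}}

```text
time: 13.83
tool_pos: [0.602, -0.1925, 0.0783]
tool_rot: [3.142, 0.0, 1.446]
contact_force: [-0.0, -0.1, -1.8]
opening: 0.0497
```

Call:
{"name": "jog_arm", "arguments": {"series": [[-1,[-0.0005,0,0],[0,0,0]],[-1,[-0.001,0,0],[0,0,0]],[-1,[-0.001,0,0],[0,0,0]]]}}

```text
time: 14.08
tool_pos: [0.6019, -0.1932, 0.0783]
tool_rot: [3.141, 0.0, 1.447]
contact_force: [-0.4, 0.1, -0.9]
opening: 0.0498
```

Call:
{"name": "jog_arm", "arguments": {"series": [[-1,[-0.0005,0,0],[0,0,0]],[-1,[-0.001,0,0],[0,0,0]],[-1,[-0.001,0,0],[0,0,0]]]}}

```text
time: 14.33
tool_pos: [0.6017, -0.1943, 0.0783]
tool_rot: [3.142, 0.0, 1.447]
contact_force: [-0.3, 0.3, -1.6]
opening: 0.0497
```

Call:
{"name": "jog_arm", "arguments": {"series": [[-1,[-0.0005,0,0],[0,0,0]],[-1,[-0.001,0,0],[0,0,0]],[-1,[-0.001,0,0],[0,0,0]]]}}

```text
time: 14.58
tool_pos: [0.6016, -0.1953, 0.0783]
tool_rot: [3.142, 0.0, 1.447]
contact_force: [0.9, 1.4, -0.4]
opening: 0.05
```

Call:
{"name": "jog_arm", "arguments": {"series": [[-1,[-0.0005,0,0],[0,0,0]],[-1,[-0.001,0,0],[0,0,0]],[-1,[-0.001,0,0],[0,0,0]]]}}

```text
time: 14.83
tool_pos: [0.6015, -0.1956, 0.0784]
tool_rot: [-3.142, -0.001, 1.447]
contact_force: [0.7, 3.2, 0.9]
opening: 0.0497
```

Call:
{"name": "jog_arm", "arguments": {"series": [[-1,[-0.0005,0,0],[0,0,0]],[-1,[-0.001,0,0],[0,0,0]],[-1,[-0.001,0,0],[0,0,0]]]}}

```text
time: 15.08
tool_pos: [0.6015, -0.1958, 0.0785]
tool_rot: [-3.142, -0.002, 1.447]
contact_force: [0.7, 7.8, 1.3]
opening: 0.05
```

Call:
{"name": "jog_arm", "arguments": {"series": [[-1,[0.0025,0,0],[0,0,0]],[-1,[0.0025,0.001,0.0004],[0,0,0]],[-1,[0.0025,0.002,0.0004],[0,0,0]],[-1,[0.0025,0.002,0.0004],[0,0,0]],[-1,[0.001,0.002,0.0004],[0,0,0]],[-1,[0,0.002,0.0004],[0,0,0]],[-1,[0,0.002,0.0004],[0,0,0]],[-1,[0,0.002,0.0004],[0,0,0]]]}}

```text
time: 15.75
tool_pos: [0.6027, -0.1958, 0.078]
tool_rot: [-3.139, -0.002, 1.447]
contact_force: [-2.9, 8.4, 3.8]
opening: 0.0495
```

Call:
{"name": "jog_arm", "arguments": {"series": [[-1,[0,0.0005,0.0002],[0,0,0]],[-1,[0,0.001,0.0004],[0,0,0]],[-1,[0,0.001,0.0004],[0,0,0]],[-1,[0,0.001,0.0004],[0,0,0]]]}}

```text
time: 16.08
tool_pos: [0.6028, -0.1958, 0.078]
tool_rot: [-3.138, -0.002, 1.447]
contact_force: [-7.7, 8.1, 9.0]
opening: 0.0499
```

Call:
{"name": "jog_arm", "arguments": {"series": [[-1,[0,0,-0.0004],[0,0,0]],[-1,[0,0,-0.0004],[0,0,0]],[-1,[0,0,-0.0004],[0,0,0]],[-1,[0,0,-0.0004],[0,0,0]]]}}

```text
time: 16.42
tool_pos: [0.6027, -0.1958, 0.078]
tool_rot: [-3.137, -0.003, 1.447]
contact_force: [-7.0, 7.7, 6.1]
opening: 0.0496
```

```bash
python3 - <<'E'
from h import *
c=snap('wrist','w7'); s=c['s']; print(s['tool_pos'],s['tool_rot'],s['opening'],s['contact_force'],s['torque'])
d=snap('scene','s7'); e=snap('side','e7')
im=d['img'][:,:,::-1]; cv2.imwrite('pics/s7a.png',cv2.resize(im[165:275,280:430],None,fx=5,fy=5,interpolation=cv2.INTER_CUBIC))
for n,q in(('w',c),('s',d),('e',e)):
    W=cloud(q); z=W[...,2]; I=q['img'].astype(int); o=(I[...,0]>150)&(I[...,1]<130)&(I[...,2]<90)&(np.linalg.norm(W[...,:2]-[.603,-.196],axis=-1)<.06)
    G=W[o&(z>.09)]
    r=cv2.minAreaRect(G[:,:2].astype(np.float32)*1000); print(n,len(G),np.percentile(G[:,2],[10,50,90]),r)
    T=G[G[:,2]>.099]; A=np.c_[T[:,:2]-T[:,:2].mean(0),np.ones(len(T))]; print(np.linalg.lstsq(A,T[:,2],rcond=None)[0])
E
```

```text
[ 0.60273701 -0.19580171  0.07801608] [-3.13736590e+00 -2.56670147e-03  1.44739731e+00] 0.04957849093534392 [-6.95203834  7.71970023  6.14017927] [1.38714502 1.2036574  0.29252498]
w 8433 [0.10165946 0.10244915 0.10325748] ((603.2449951171875, -190.66323852539062), (65.07638549804688, 54.564613342285156), 82.47029876708984)
[0.00126165 0.03277541 0.10339403]
s 184 [0.09426562 0.10139225 0.10365222] ((600.4691772460938, -181.62026977539062), (51.02596664428711, 49.83376693725586), 84.01690673828125)
[-0.02373809 -0.02116051  0.10238537]
e 137 [0.09412301 0.10136584 0.10456324] ((596.5299682617188, -184.97872924804688), (65.59149169921875, 43.88673782348633), 73.57249450683594)
[-0.01350712 -0.01107812  0.10255029]
```

View pics/w7.png

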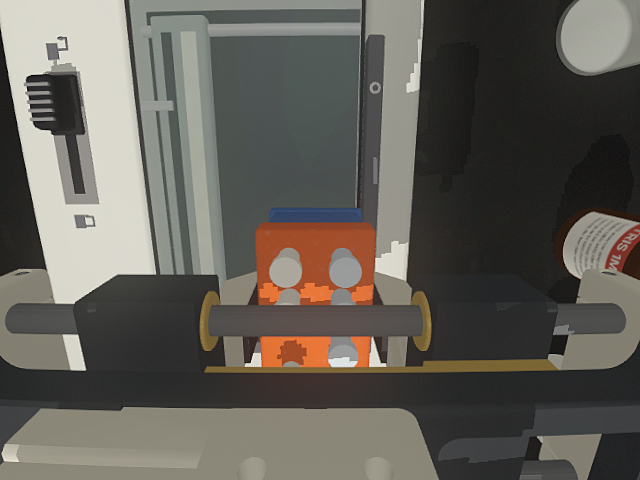

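View pics/s7a.png

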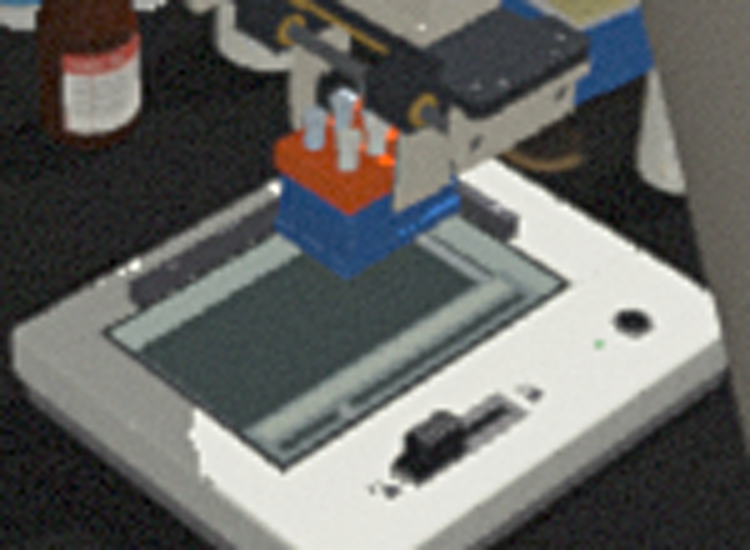

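Call:
{"name": "jog_arm", "arguments": {"series": [[-1,[0,0,-0.0004],[0,0,0]],[-1,[-0.0003,0.0003,-0.0004],[0,0,0]],[-1,[-0.0003,0.0003,-0.0004],[0,0,0]],[-1,[-0.0003,0.0003,-0.0004],[0,0,0]],[-1,[-0.0003,0.0003,-0.0004],[0,0,0]],[-1,[-0.0003,0.0003,-0.0004],[0,0,0]],[-1,[-0.0003,0.0003,-0.0004],[0,0,0]],[-1,[-0.0003,0.0003,-0.0004],[0,0,0]]]}}

```text
time: 17.23
tool_pos: [0.6028, -0.1958, 0.0781]
tool_rot: [-3.137, -0.003, 1.447]
contact_force: [-7.2, 9.6, 5.3]
opening: 0.0497
```

```bash
python3 - <<'E'
from h import *
c=snap('wrist','w8'); s=st(); print(s['time'],s['tool_pos'],s['tool_rot'],s['opening'],s['contact_force'],s['torque'],np.abs(s['qvel']).max())
W=cloud(c); z=W[...,2]; I=c['img'].astype(int)
m=np.zeros(z.shape,bool); m[225:285,262:372]=1; m&=(z>.095)&(z<.108); G=W[m]
print('deck z',np.percentile(G[:,2],[5,50,95]))
# lock: grip vs scanner
m=(z>.060)&(z<.072)&(np.linalg.norm(W[...,:2]-[.482,-.086],axis=-1)<.03); G=W[m]; print('grip',len(G),cv2.minAreaRect(G[:,:2].astype(np.float32)*1000))
E
```

```text
17.2833 [ 0.60274335 -0.1958314   0.07804226] [-3.13650019e+00 -3.06646672e-03  1.44743069e+00] 0.04946525308011623 [-7.2673822   8.19989872  6.40946781] [1.54021994 1.26881839 0.23760319] 0.0014480751008590649
deck z [0.09913804 0.1025127  0.10373854]
grip 1863 ((482.31060791015625, -87.00470733642578), (25.850597381591797, 15.475493431091309), 82.6408462524414)
```

```bash
python3 -c "
from h import *
print(job.hand_in())
s=st();print(s['time'],s['tool_pos'],s['contact_force'],s['opening'])"
```

```text
the job is handed in; nothing more can be done
None
the job is handed in; nothing more can be done
```

The lock is open and the orange-decked rack is pressed into the scan corner, still gripped. I handed the job in at about 17 s, and no verdict was reported.

- **Lock:** I gripped it and slid it left until it stopped with about 10 N of reaction. The camera shows the grip at the open-padlock end of its slot. It moved about 33.5 mm by camera, less than the 36 mm full travel. I put this down to it starting 2–3 mm off the locked end, which fits the gap seen in the first view. The joint value itself can't be read.
- **Rack:** I gripped it across the 50 mm with 25 N and set it down on the glass; the touchdown height matched the expected one. Then I moved it onto the back fence and the side fence.
- **Last readings:** The reaction was about 7 N from the back fence and 8 N from the side fence. About 6 N pressed down, so friction on the glass may carry part of those side loads. The deck was at 102.5 mm (102 expected), and the jaws were open 49.5 mm and not moving. The tool was within 0.005 rad of vertical and square to the fences within about 0.3°.
- **Small disagreement:** The side contact was within 0.5 mm of the camera estimate. The back contact was 1 to 1.7 mm further than estimated, within the calibration error.
- **Other items:** I touched nothing else on the bench, though I did not re-measure the other items at the end.

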